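# Crank the sample jar in under the lens

## Robot

A 7-joint arm with a two-finger parallel gripper is mounted at the origin on a cart in front of the work surface, level with it; the furniture and walls round the work are solid. World frame = base frame: x ahead of the robot, y to its left, z up, the work surface at z = 0. Lengths are in m, angles in rad, forces in N, time in s.
With the tool pointing down it reaches from about 0.425 to 0.925 m from the base axis. Payload 6.8 kg.
Tool frame: the origin (TCP) lies between the finger pads; the fingertips stand 17 mm ahead of it and the grasp point (between the pads) lies 2 mm behind it; z points along the fingers, x is the direction in which the jaws open and shut, and the axes are right-handed (so a half turn about z gives the same grasp; the last joint's range is limited). The gripper opens to 85 mm and grips with 20 to 120 N. Pads are 22 mm wide; open, the fingers measure 114 mm over their backs; the gripper's body (76 mm by 85 mm) begins 54 mm behind the grasp point. The pads swing forward as they close: fully open they stand 13 mm farther back than shut.
Start: joints at [-1.242, 0.477, 0.022, 1.555, -0.011, 1.109, -0.083], TCP at [0.286, 0.612, 0.248] pointing down, gripper open.
Joint ranges: [-2.96, 2.96], [-0.34, 2.1], [-1.41, 1.46], [0.24, 2.44], [-1.37, 4.51], [0.17, 1.92], [-2.96, 2.96]. Speed limits (rad/s): [2.39, 2.39, 3.14, 3.14, 3.14, 3.14, 3.14].

## Interface

Orientations are given as a unit quaternion [w, x, y, z].
In Python, from station import readout, read_camera, get_calibration, bot, models gives the robot as it stands.
- The arm moves only by the tool carry_out, never from a script. Its argument "deltas" is a list of rows, each a list of 2 entries, a list of its own where there are three numbers: the shift along the tool's x, y, z in cm, then the turn about the tool's z in degrees. A call has 1 to 10 rows; each row is the pose to reach, as a shift and turn from the pose measured when the call began, along the tool's axes at that moment; what a row does not reach only later rows make up. A row lasts 1/8 s, in which the tool goes at most 62.5 mm and 10.7 degrees, less where a joint would pass 70% of its speed; a pose out of reach is approached as far as the arm can. A call with a gripper value outside its range is refused whole. "hand" is the opening, from 0 (shut) to 1 (fully open), set as the call begins (left out, the last holds). The fingers move at their own pace and stop on an object; "newtons" is the grip in N (left out, the last holds). Time passes only in rows, so rows that repeat a pose let the fingers close. It gives the time, the measured TCP pose, the force and the opening at its end, in the units of the state.
- readout.get_obs(): the state, without advancing time (a new reading comes with each control period).
- read_camera(name): name is "scene" or "top" or "wrist"; returns the picture (384x512x3 uint8, red, green, blue); there is no depth.
- get_calibration(name): a dict with "fov_y" (degrees; the focal length in pixels is half the picture's height over the tangent of half this angle, whatever the lens; pixels are square), "cx", "cy" (the principal point, pixels), "D" ([k1, k2, p1, p2, k3] as OpenCV has them; the pictures are not rectified), "world_from_camera" (4x4, takes a point from camera to world coordinates). Camera axes: x right, y down, z forward; pixel columns grow to the right and rows downward; lengths in m; the calibration is good to about 2 mm. A picture is of the moment at which its call begins: read the wrist's pose just before it. get_calibration takes no time and is no camera call; for the wrist camera it gives the pose at the moment of the call.
- bot.hand_in(): hands the job in, once; it reports no verdict.
Trained networks look in the newest picture that a camera, given by its name, has taken for a name from the list of things; names that differ only in an ending like _2 or _b are one class to them, and where a whole thing is asked for, a point or a joint stands for the part that bears it (a point fixed in the world has none). Each returns a list of dicts, best first, with "score" (0 to 1); they miss things now and then, are a little off and sometimes report something else, mostly with a low value. They report only what shows in the picture. A call takes as long as a camera call. They do not tell look-alikes from the thing itself.
- models.spot_in(query, camera): "centre" ([row, column] in pixels, amid what is visible of it).
The state is a dict: "t": time; "q": joint angles; "joint_vel": joint speeds; "joint_torque": joint torques, N m; "eef_pos": TCP position; "tool_rot": TCP orientation; "contact_force": force on the tool from outside, world axes, zero at the start; "torque": the same for the moment, N m; "gripper_width": opening from 0.0 (shut) to 1.0 (fully open).
Only numpy, scipy, OpenCV 4.12 (cv2) and the standard library are available. Lean on these libraries where they do the work, as an engineer would, in place of code of your own. Each camera call takes 0.05 s, during which the arm holds its last target. There are 200 camera calls.

## Task

Fit the loose hand crank fully down onto the square shaft of the slide unit, then wind it clockwise (seen from above) by its red handle, round and round, until the blue carriage with the sample jar comes up against its end stop under the magnifying lens. Work with a light hand: do not press or wind hard, and stop as soon as the stop is felt. Do not push the carriage or jar directly, leave the crank sitting on the shaft, let go of it, and leave the bottle, pot and lid where they are.

Things in the scene. Friction and masses are not known exactly. Their poses are not given: they have to be found in the camera images.
- crank_boss (a point): Centre of the black gripping boss on top of the loose steel hand crank: 24 mm long (x) by 18 mm wide (y) by 32 mm high; grip it across the 18 mm. It is on the crank's axis, 60 mm above the crank's underside. x points along the crank arm to the red handle, z up. The arm below it (90 x 16 x 8 mm) has its top 16 mm below this point.
- crank: The crank, about 0.22 kg, starts standing on the worktop on its square steel hub (30 x 30 x 36 mm). Origin: centre of the underside, on the axis; x along the arm to the handle, z up. A square blind hole, 13.5 mm wide, 24 mm deep, sides parallel to x and y, opens downward at the origin.
- crank_handle (a point): Middle of the crank's red upright handle, a round sleeve 18 mm in diameter and 46 mm high that spins freely on its pin, so it can be held firmly while the crank goes round. It stands 60 mm from the crank's axis along x; its middle is 70 mm above the crank's underside.
- shaft_base (a point): Centre of the round collar (42 mm across) on the grey drive block, 50 mm above the worktop; z up, y along the track to the lens. The seated crank's underside rests on this collar. The brass shaft rising here turns against a friction of about 0.12 N m (2 N at the handle); clockwise from above drives the carriage to the lens, 30 mm a turn.
- shaft_tip (a point): Top of the shaft, 23 mm above the collar: a 12 mm square 20 mm high with a 2 mm chamfer, then a round pin 9 mm across, 3 mm high. The pin enters the crank's hole at any angle; the crank then rests 17 to 20 mm too high until the squares line up (within 0.1 rad; same every quarter turn). The angle of the square is not given and may be any: these axes are the fixed unit's.
- slide_unit: The slide unit, fixed to the worktop, 90 mm wide, origin under the shaft at z = 0; y along the track, from 50 mm behind to 325 mm ahead of the shaft. Drive block 78 x 78 mm, top at 46 mm. The lens rim over the far end is 126 mm high at most, 175 to 285 mm from the shaft.
- carriage_top (a point): Centre of the top of the blue carriage (78 x 66 mm), 38 mm above the worktop, under the clear glass sample jar it holds (56 mm across, 42 mm high). It starts 60 to 75 mm short of its end position, moves only with the shaft and stays where it is left.
- carriage_home (a point): Where carriage_top is when the carriage is against its end stop; fixed on the slide unit, 215 mm ahead of the shaft along y. A rubber buffer stops it: there the force at the handle climbs by about 1 N for each mm that the handle is wound on. Over about 16 N at the handle strains the drive.
- dropper_bottle: Bystander: amber dropper bottle 33 mm across, 102 mm high, standing; origin at the centre of its underside.
- cream_pot: Bystander: round white and red pot 68 mm across, 43 mm high; origin at the centre of its underside.
- teal_lid: Bystander: flat teal jar lid 61 mm across, 11 mm high; origin at the centre of its underside.
Not all that is in view belongs to the job. What is shaped like the crank but purple is not meant.

How it is judged:
By the outcome, as a careful person would: the job done as asked, in the order asked, and still so for the second after the job is handed in, with the robot touching nothing.
It also fails if it takes over 72 s, if anything falls off the work surface, if the arm or the gripper's body presses on something with over 40 N, if the wrist force passes 120 N, or if a joint passes its speed limit or range.

## Working session

There is one attempt and no reset: what is moved stays moved. The work goes in short steps, Python scripts to look and compute and a tool call to move; the robot and the scene stay as the last step left them, time stands still between calls to the robot, and variables do not carry over. Pictures are saved under pics/ and viewed, about 8 in all and at most 12, crops included, and the job is handed in when it is done.

Besides the shell and the picture viewer there is one more tool, called after "Call:" by a JSON object that holds its "method" and its "body". carry_out: Moves the arm, as the interface text tells. Its arguments: {"type":"object","properties":{"deltas":{"type":"array"},"hand":{"type":"number"},"newtons":{"type":"number"}},"required":["deltas"]}

```bash
ls; mkdir -p pics; cat > h.py <<'E'
import numpy as np, cv2
from station import readout, read_camera, get_calibration, bot, models
def K(c):
    f=192/np.tan(np.radians(c['fov_y'])/2); return np.array([[f,0,c['cx']],[0,f,c['cy']],[0,0,1.]])
def ray(c,rc):
    u=cv2.undistortPoints(np.array([[[rc[1],rc[0]]]],float),K(c),np.array(c['D'],float))[0,0]
    T=np.array(c['world_from_camera']); return T[:3,3],T[:3,:3]@np.array([u[0],u[1],1.])
def at_z(c,rc,z):
    o,d=ray(c,rc); return o+d*(z-o[2])/d[2]
def proj(c,p):
    T=np.linalg.inv(np.array(c['world_from_camera'])); q=T[:3,:3]@np.asarray(p,float)+T[:3,3]
    x=cv2.projectPoints(q[None],np.zeros(3),np.zeros(3),K(c),np.array(c['D'],float))[0][0,0]; return x[::-1]
def save(n,im,s=1,box=None):
    if box: im=im[box[0]:box[1],box[2]:box[3]]
    cv2.imwrite('pics/'+n+'.png',cv2.resize(im[...,::-1],None,fx=s,fy=s,interpolation=cv2.INTER_CUBIC))
E
python3 - <<'E'
from h import *
o=readout.get_obs(); print(o['t'],o['eef_pos'],o['tool_rot'],o['contact_force'])
for n in ['scene','top','wrist']:
    im=read_camera(n); save(n+'0',im); c=get_calibration(n)
    print(n,c['fov_y'],np.round(np.array(c['world_from_camera']),3).tolist(),c['D'])
    if n=='wrist': continue
    for q,z in [('crank_boss',.06),('crank_handle',.07),('shaft_tip',.073),('carriage_top',.038),('crank',.03),('slide_unit',.03),('dropper_bottle',.05),('cream_pot',.03),('teal_lid',.01)]:
        for r in models.spot_in(q,n)[:3]: print(q,np.round(r['centre']),round(r['score'],2),np.round(at_z(c,r['centre'],z),3))
a=cv2.imread('pics/scene0.png');b=cv2.imread('pics/top0.png');w=cv2.imread('pics/wrist0.png')
E
```

```text
pics
0.0 [0.28536473 0.61107904 0.24731862] [ 5.55084941e-04  8.43539565e-01  5.37066241e-01 -7.40177052e-04] [ 0.14027784  0.62116185 -0.70234518]
scene 44.319342212950794 [[0.525, -0.344, 0.779, -0.409], [-0.851, -0.21, 0.481, -0.635], [-0.002, -0.915, -0.403, 0.549], [0.0, 0.0, 0.0, 1.0]] [0.04518992 0.         0.         0.         0.        ]
crank_boss [252. 371.] 0.83 [ 0.406 -0.406  0.06 ]
crank_boss [230. 321.] 0.57 [ 0.437 -0.285  0.06 ]
crank_handle [229. 325.] 0.86 [ 0.428 -0.298  0.07 ]
crank_handle [251. 366.] 0.7 [ 0.386 -0.404  0.07 ]
shaft_tip [191. 221.] 0.91 [0.474 0.004 0.073]
carriage_top [186. 216.] 0.97 [0.556 0.082 0.038]
crank [253. 367.] 0.95 [ 0.445 -0.388  0.03 ]
crank [227. 322.] 0.6 [ 0.504 -0.261  0.03 ]
slide_unit [191. 218.] 0.72 [0.547 0.069 0.03 ]
dropper_bottle [191. 326.] 0.79 [ 0.662 -0.2    0.05 ]
cream_pot [205. 159.] 0.74 [0.395 0.145 0.03 ]
teal_lid [242. 227.] 0.64 [ 0.357 -0.091  0.01 ]
top 55.66061663118474 [[0.005, -0.999, 0.046, 0.466], [-1.0, -0.005, -0.015, -0.052], [0.015, -0.046, -0.999, 1.112], [0.0, 0.0, 0.0, 1.0]] [-0.07546366  0.
[... 185 characters left out ...]
0.389  0.07 ]
crank_handle [213. 325.] 0.57 [ 0.462 -0.267  0.07 ]
shaft_tip [177. 202.] 0.71 [0.564 0.087 0.073]
shaft_tip [236. 179.] 0.38 [0.395 0.15  0.073]
carriage_top [141. 297.] 0.59 [ 0.677 -0.191  0.038]
carriage_top [177. 202.] 0.56 [0.566 0.093 0.038]
crank [225. 363.] 0.57 [ 0.425 -0.39   0.03 ]
slide_unit [175. 205.] 0.76 [0.572 0.084 0.03 ]
cream_pot [237. 177.] 0.91 [0.389 0.166 0.03 ]
cream_pot [175. 199.] 0.15 [0.571 0.101 0.03 ]
teal_lid [246. 264.] 0.51 [ 0.361 -0.094  0.01 ]
wrist 64.25969169263321 [[0.422, 0.864, 0.273, 0.216], [0.907, -0.402, -0.127, 0.644], [0.0, 0.301, -0.953, 0.374], [0.0, 0.0, 0.0, 1.0]] [-0.07232434  0.          0.          0.          0.        ]
```

View pics/top0.png

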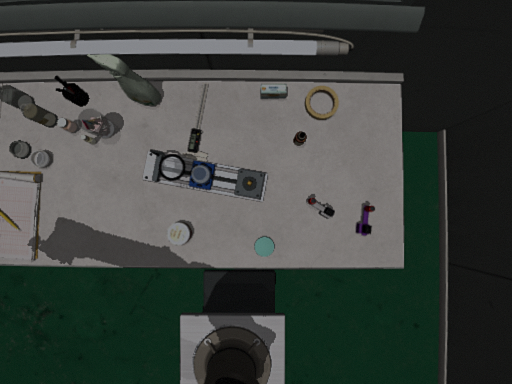

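View pics/scene0.png

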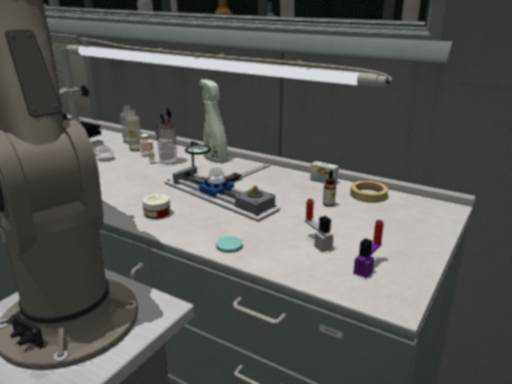

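```bash
python3 - <<'E'
from h import *
im=cv2.imread('pics/top0.png')[...,::-1]
a=cv2.resize(im[180:245,290:390],None,fx=7,fy=7,interpolation=cv2.INTER_CUBIC)[:,:700]
b=cv2.resize(im[145:205,140:275],None,fx=5.18,fy=5.18,interpolation=cv2.INTER_CUBIC)[:280,:699]
b=cv2.copyMakeBorder(b,0,0,0,700-b.shape[1],0)
save('crop1',np.vstack([a[:,:700],b])[:,:,:])
E
```

```text
(no output)
```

View pics/crop1.png

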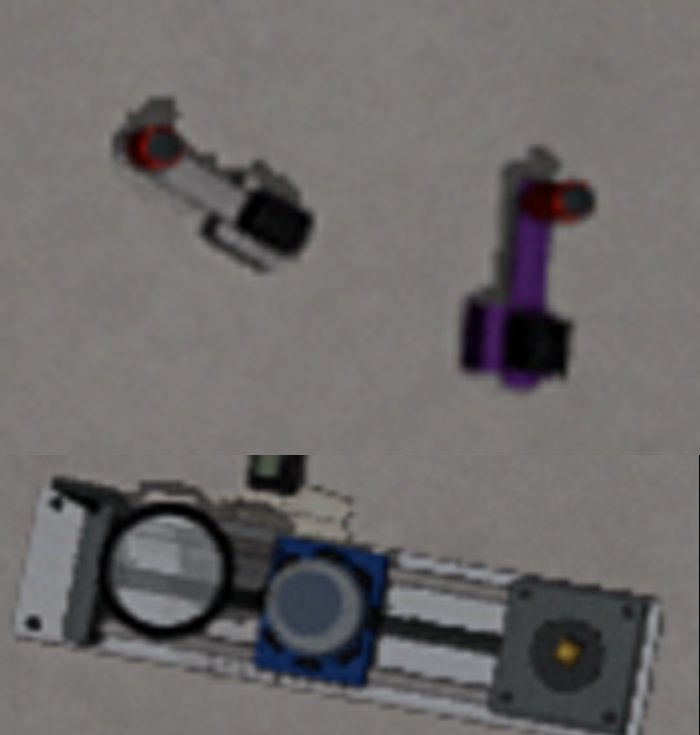

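```bash
cat >>h.py <<'E'
def toolinfo(o):
    from scipy.spatial.transform import Rotation as R
    q=o['tool_rot']; M=R.from_quat([q[1],q[2],q[3],q[0]]).as_matrix(); return np.array(o['eef_pos']),M
def to(p,yaw,sh=True):
    # yaw: desired world angle of tool x axis (mod pi)
    o=readout.get_obs(); t,M=toolinfo(o); cur=np.arctan2(M[1,0],M[0,0])
    d=(np.array(p)-t)@M*100; dy=-np.degrees((yaw-cur+np.pi/2)%np.pi-np.pi/2)
    print('t',round(o['t'],2),'tcp',np.round(t,4),'cur yaw',round(np.degrees(cur),1),'q7',round(o['q'][6],3),'shift cm',np.round(d,2),'turn',round(dy,1),'tilt',np.round(M[:2,2],4))
E
python3 - <<'E'
from h import *
c=get_calibration('top')
B=at_z(c,(180+222/7-.4,290+275/7-.4),.076);H=at_z(c,(180+146/7-.4,290+163/7-.4),.093)
S=at_z(c,(145+198/5.18-.4,140+568/5.18-.4),.073);J=at_z(c,(145+147/5.18-.4,140+308/5.18-.4),.08);L=at_z(c,(145+115/5.18-.4,140+167/5.18-.4),.124)
print(B,H,np.linalg.norm((H-B)[:2]),np.degrees(np.arctan2(*(H-B)[1::-1])))
print(S,J,L)
for P in (J,L): print(np.linalg.norm((P-S)[:2]),np.degrees(np.arctan2(*(P-S)[1::-1])))
yaw=np.arctan2(*(H-B)[1::-1])+np.pi/2
to([B[0],B[1],.2],yaw)
print(readout.get_obs()['q'])
E
```

```text
[ 0.46583795 -0.27670643  0.076     ] [ 0.49621911 -0.2277129   0.093     ] 0.05764877623260259 58.19671536332384
[ 0.54643138 -0.04840107  0.073     ] [0.57324049 0.09462268 0.08      ] [0.58528707 0.16312141 0.124     ]
0.14551468127770276 79.3833815765542
0.21506167404080434 79.59107899301266
t 1.05 tcp [0.2855 0.6116 0.2483] cur yaw 65.0 q7 -0.083 shift cm [-72.87  53.92   4.83] turn -83.2 tilt [-0.  0.]
[-1.24212405  0.47699135  0.02239727  1.55540828 -0.01149964  1.109302
 -0.08310048]
```

Call:
{"method": "carry_out", "body": {"deltas": [[[-6,8,0],8],[[-11,15,0],16],[[-15,21,0],24],[[-19,27,0],32],[[-23,33,0],38],[[-27,38.5,0],44],[[-33,41,0],52],[[-39,43,0],60],[[-45,45,0],68],[[-50,46.5,0],76]], "hand": 1, "newtons": 40}}

```text
t: 2.3
eef_pos: [0.4984, 0.0378, 0.2487]
tool_rot: [-0.0, 0.995, -0.098, 0.001]
contact_force: [0.4, -0.2, 0.1]
gripper_width: 0.999
```

```bash
python3 - <<'E'
from h import *
to([.4658-.02,-.2767,.23],np.radians(-32))
E
```

```text
t 2.3 tcp [0.4984 0.0378 0.2487] cur yaw -11.3 q7 -0.275 shift cm [ 1.01 31.88  1.85] turn 20.7 tilt [0.0012 0.0004]
```

Call:
{"method": "carry_out", "body": {"deltas": [[[1,6,0.5],7],[[1.5,12,1],14],[[2,18,1.5],20.7],[[2.4,24,2],20.7],[[2.7,29,3],20.7],[[3,31.5,4],20.7],[[3,31.5,4],20.7]]}}

```text
t: 3.18
eef_pos: [0.4649, -0.279, 0.2081]
tool_rot: [0.0, 0.961, -0.278, 0.0]
contact_force: [-0.6, 1.1, -0.2]
gripper_width: 0.999
```

```bash
python3 - <<'E'
from h import *
to([.4658,-.2767,.2],np.radians(-32))
c=get_calibration('wrist'); im=read_camera('wrist'); save('w1',im)
for q,z in [('crank_boss',.06),('crank_handle',.07),('crank',.03)]:
    for r in models.spot_in(q,'wrist')[:2]: print(q,np.round(r['centre']),round(r['score'],2),np.round(at_z(c,r['centre'],z),4))
print(proj(c,(.4658,-.2767,.076)),proj(c,(.4962,-.2277,.093)))
E
```

```text
t 3.17 tcp [ 0.4649 -0.279   0.2081] cur yaw -32.2 q7 0.142 shift cm [-0.05 -0.24  0.81] turn -0.2 tilt [-0.0001 -0.0004]
crank_boss [275. 282.] 0.95 [ 0.4351 -0.3814  0.06  ]
crank_boss [157. 254.] 0.9 [ 0.4773 -0.2612  0.06  ]
crank_handle [158. 253.] 0.85 [ 0.4766 -0.2592  0.07  ]
crank_handle [274. 278.] 0.68 [ 0.4356 -0.3729  0.07  ]
crank [159. 253.] 0.93 [ 0.4723 -0.2672  0.03  ]
crank [270. 284.] 0.72 [ 0.4334 -0.3961  0.03  ]
[182.29045154 252.79098844] [116.73297057 252.23762717]
```

View pics/w1.png

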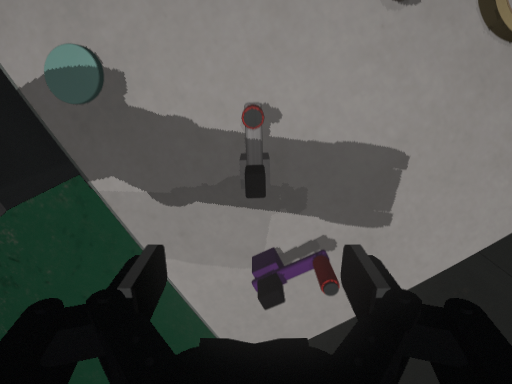

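```bash
python3 - <<'E'
from h import *
c=get_calibration('wrist'); im=read_camera('wrist')
print(at_z(c,(117,253),.093),at_z(c,(184,256),.076))
for x in(-.012,.012):
  for y in(-.009,.009):
    a=np.radians(58.2); p=np.array([.4658,-.2767])+[x*np.cos(a)-y*np.sin(a),x*np.sin(a)+y*np.cos(a)]
    print(np.round(proj(c,[*p,.076])),end='')
save('w1c',im,8,(95,210,220,290))
E
```

```text
[ 0.49824929 -0.22449203  0.093     ] [ 0.46929739 -0.27610925  0.076     ]
[199. 263.][199. 243.][173. 263.][173. 243.]
```

View pics/w1c.png

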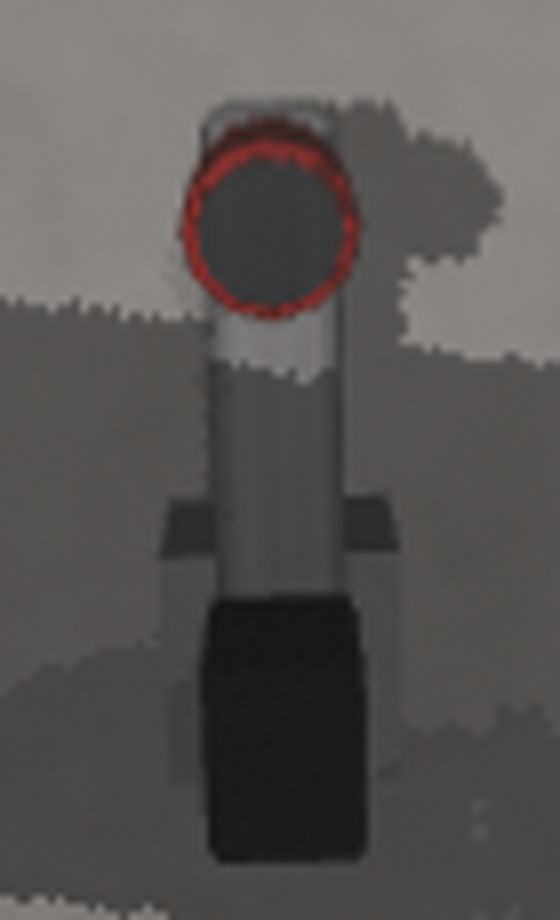

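```bash
python3 - <<'E'
from h import *
c=get_calibration('wrist')
H=at_z(c,(123.1,253.6),.093);B=at_z(c,(189,255.4),.076)
d=(H-B)[:2]; a=np.arctan2(d[1],d[0]); print(H,B,np.linalg.norm(d),np.degrees(a))
B2=H[:2]-.06*np.array([np.cos(a),np.sin(a)]); print(B2)
P=(B[:2]+B2)/2
to([*P,.062],a+np.pi/2)
E
```

```text
[ 0.49621673 -0.22869818  0.093     ] [ 0.46645876 -0.27977279  0.076     ] 0.0591113605100966 59.773331170644916
[ 0.4660114  -0.28054061]
t 3.42 tcp [ 0.4668 -0.2756  0.2088] cur yaw -31.9 q7 0.142 shift cm [ 0.18  0.44 14.68] turn -1.6 tilt [0.0018 0.0009]
```

Call:
{"method": "carry_out", "body": {"deltas": [[[0.2,0.4,4],-1.5],[[0.2,0.4,8],-1.5],[[0.2,0.4,11],-1.5],[[0.2,0.4,13.5],-1.5],[[0.2,0.4,14.5],-1.5],[[0.2,0.4,14.6],-1.5]]}}

```text
t: 4.18
eef_pos: [0.467, -0.2793, 0.0629]
tool_rot: [-0.001, 0.965, -0.261, 0.001]
contact_force: [0.5, 0.1, 0.5]
gripper_width: 1.001
```

Call:
{"method": "carry_out", "body": {"deltas": [[[0,0,0],0],[[0,0,0],0],[[0,0,0],0],[[0,0,0],0],[[0,0,0],0],[[0,0,0],0],[[0,0,0],0]], "hand": 0, "newtons": 40}}

```text
t: 5.05
eef_pos: [0.4672, -0.2795, 0.0632]
tool_rot: [-0.001, 0.965, -0.262, 0.001]
contact_force: [-0.8, 1.1, 5.5]
gripper_width: 0.203
```

```bash
python3 - <<'E'
from h import *
o=readout.get_obs(); print(o['gripper_width'],o['contact_force'],o['torque'])
to([.4662,-.2801,.062],np.radians(-30.2))
a=np.radians(79.5)
to([.5464,-.0484,.20],np.radians(-10.5))
E
```

```text
0.20292538762721885 [-0.79426947  1.13589937  5.45735766] [0.21155416 0.14980304 0.01344221]
t 5.05 tcp [ 0.4672 -0.2795  0.0632] cur yaw -30.3 q7 0.334 shift cm [-0.05  0.1   0.12] turn -0.1 tilt [0.0022 0.0012]
t 5.05 tcp [ 0.4672 -0.2795  0.0632] cur yaw -30.3 q7 0.334 shift cm [ -4.81 -23.98 -13.63] turn -19.8 tilt [0.0022 0.0012]
```

```bash
python3 - <<'E'
from h import *
to([.528,-.1467,.165],np.radians(-10.5))
E
```

```text
t 5.05 tcp [ 0.4672 -0.2795  0.0632] cur yaw -30.3 q7 0.334 shift cm [ -1.44 -14.56 -10.15] turn -19.8 tilt [0.0022 0.0012]
```

Call:
{"method": "carry_out", "body": {"deltas": [[[0,0,-2.5],0],[[0,0,-6],0],[[0,-2,-9],-4],[[-0.5,-6,-10],-9],[[-1,-10,-10.2],-14],[[-1.4,-13,-10.2],-18],[[-1.4,-14.5,-10.2],-20],[[-1.4,-14.5,-10.2],-20],[[-1.4,-14.5,-10.2],-20]]}}

```text
t: 6.18
eef_pos: [0.5272, -0.1491, 0.1653]
tool_rot: [-0.0, 0.996, -0.091, 0.001]
contact_force: [-0.5, -0.9, -2.6]
gripper_width: 0.203
```

```bash
python3 - <<'E'
from h import *
o=readout.get_obs(); print(o['gripper_width'],o['contact_force'],o['torque'])
to([.5464,-.0484,.165],np.radians(-10.5))
c=get_calibration('wrist'); im=read_camera('wrist')
p=proj(c,(.5464,-.0484,.073)); print(p)
a=cv2.resize(im,None,fx=1.3,fy=1.3)
r,q=int(max(p[0],30)),int(p[1])
r0=max(0,r-40)
cr=im[r0:r0+80,q-40:q+40]; print(r0,q-40)
save('s1raw',im)
save('s1',cr,7)
E
```

```text
0.2029875660813041 [-0.51508398 -0.91716459 -2.56711289] [ 0.01349026 -0.00167272  0.02459124]
t 6.17 tcp [ 0.5272 -0.1491  0.1653] cur yaw -10.5 q7 0.247 shift cm [  0.05 -10.25   0.04] turn 0.0 tilt [0.0014 0.0003]
[ 54.58417853 253.9871851 ]
14 213
```

View pics/s1.png

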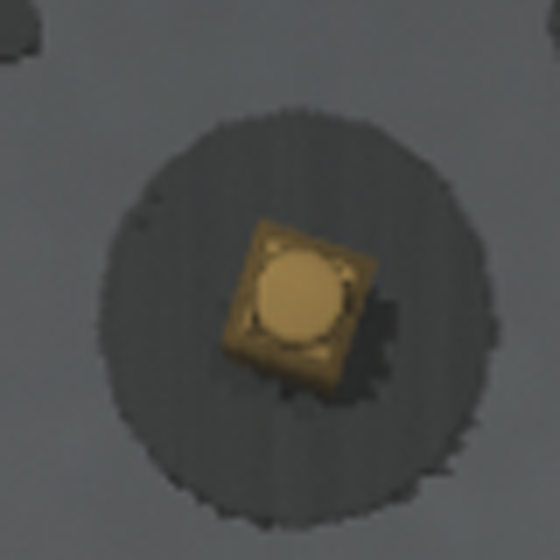

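```bash
python3 - <<'E'
from h import *
c=get_calibration('wrist'); im=cv2.imread('pics/s1raw.png')[...,::-1]
S=at_z(c,(55.9,255.3),.073); C=at_z(c,(14+319/7-.4,213+298.5/7-.4),.05); print(S,C)
P=[at_z(c,(14+y/7-.4,213+x/7-.4),.068)[:2] for x,y in [(265,220),(375,262),(335,390),(222,345)]]
for i in range(4):
    d=P[(i+1)%4]-P[i]; print(np.linalg.norm(d),np.degrees(np.arctan2(d[1],d[0]))%90)
t,M=toolinfo(readout.get_obs())
h=im.astype(int); m=(h[...,0]>70)&(h[...,0]>2*h[...,1])
n,l,st,ce=cv2.connectedComponentsWithStats(m.astype(np.uint8)); 
for i in range(1,n):
    if st[i,4]>60: print(st[i],ce[i])
exp=t+M@np.array([0,-.06,-.033+.003]); print('expected cap px',proj(c,exp), exp)
save('s1crank',im,2,(60,384,130,380))
E
```

```text
[ 0.5471422 -0.0494084  0.073    ] [ 0.54730724 -0.04914755  0.05      ]
0.011332438461818603 59.830534895261735
0.012477679731578529 61.74245680171282
0.01185475833901973 58.785119530746755
0.012254885884324343 59.3440501605739
[227 127  54  54 575] [252.39826087 146.44      ]
expected cap px [150.49492835 253.09001557] [ 0.53812578 -0.09020955  0.19542453]
```

View pics/s1crank.png

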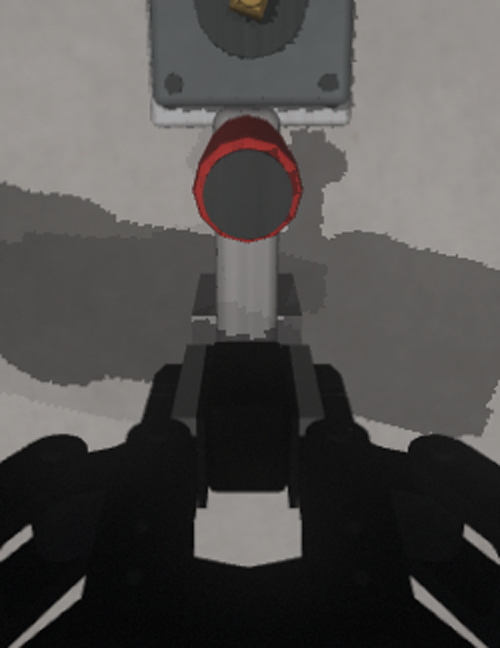

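```bash
python3 - <<'E'
from h import *
to([.5480,-.0478,.145],np.radians(-30.2))
E
```

```text
t 6.22 tcp [ 0.5272 -0.1492  0.1654] cur yaw -10.5 q7 0.247 shift cm [  0.19 -10.35   2.05] turn 19.7 tilt [0.0015 0.0003]
```

Call:
{"method": "carry_out", "body": {"deltas": [[[0,-3,0],6],[[0.1,-7,0],12],[[0.2,-10,0],18],[[0.2,-10.4,0.5],19.7],[[0.2,-10.4,1.5],19.7],[[0.2,-10.4,1.8],19.7],[[0.2,-10.4,1.8],19.7],[[0.2,-10.4,1.8],19.7]]}}

```text
t: 7.22
eef_pos: [0.5482, -0.0481, 0.1477]
tool_rot: [-0.0, 0.965, -0.261, 0.001]
contact_force: [-0.0, -0.2, -1.9]
gripper_width: 0.2
```

```bash
python3 - <<'E'
from h import *
to([.5480,-.0478,.137],np.radians(-30.2))
print(readout.get_obs()['contact_force'])
E
```

```text
t 7.22 tcp [ 0.5482 -0.0481  0.1477] cur yaw -30.3 q7 -0.226 shift cm [-0.04 -0.01  1.07] turn -0.1 tilt [0.0019 0.0003]
[-0.02580058 -0.20413404 -1.88966696]
```

Call:
{"method": "carry_out", "body": {"deltas": [[[0,0,0.6],0],[[0,0,1.0],0],[[0,0,1.25],0],[[0,0,1.4],0],[[0,0,1.4],0]]}}

```text
t: 7.85
eef_pos: [0.5482, -0.048, 0.1335]
tool_rot: [-0.0, 0.965, -0.261, 0.001]
contact_force: [-0.5, -0.0, -1.8]
gripper_width: 0.2
```

Pin entered, no contact. Go on gently.

Call:
{"method": "carry_out", "body": {"deltas": [[[0,0,0.2],0],[[0,0,0.4],0],[[0,0,0.5],0],[[0,0,0.5],0]]}}

```text
t: 8.35
eef_pos: [0.5481, -0.048, 0.1285]
tool_rot: [-0.0, 0.965, -0.261, 0.001]
contact_force: [-1.3, -0.1, -2.1]
gripper_width: 0.203
```

Call:
{"method": "carry_out", "body": {"deltas": [[[0,0,0.3],0],[[0,0,0.6],0],[[0,0,0.9],0],[[0,0,1.2],0],[[0,0,1.4],0],[[0,0,1.4],0]]}}

```text
t: 9.1
eef_pos: [0.5481, -0.048, 0.1143]
tool_rot: [-0.0, 0.965, -0.261, 0.001]
contact_force: [-0.5, -0.3, -2.9]
gripper_width: 0.202
```

Call:
{"method": "carry_out", "body": {"deltas": [[[0,0,0.05],0],[[0,0,0.1],0],[[0,0,0.15],0],[[0,0,0.15],0]]}}

```text
t: 9.6
eef_pos: [0.5481, -0.048, 0.1132]
tool_rot: [-0.0, 0.965, -0.261, 0.001]
contact_force: [-2.4, 1.2, 4.8]
gripper_width: 0.199
```

Call:
{"method": "carry_out", "body": {"deltas": [[[0,0,0],0],[[0,0,0],0],[[0,0,0],0],[[0,0,-1],0],[[0,0,-4],0],[[0,0,-7.5],0],[[0,0,-8],0],[[0,0,-8],0]], "hand": 0.8}}

```text
t: 10.6
eef_pos: [0.5481, -0.048, 0.1935]
tool_rot: [-0.001, 0.965, -0.261, 0.001]
contact_force: [0.1, -0.4, -0.2]
gripper_width: 0.8
```

```bash
python3 - <<'E'
from h import *
o=readout.get_obs(); t,M=toolinfo(o); print(o['contact_force'],o['gripper_width'])
c=get_calibration('wrist'); im=read_camera('wrist'); save('w2',im)
S=np.array([.5471,-.0493]); 
print('axis boss top px',proj(c,[*S,.126])); y=-M[:2,1]
print('cap px',proj(c,[*(S+.06*y),.143]),'cap if 20mm high',proj(c,[*(S+.06*y),.161]))
to([*(S+.06*y),.124],np.radians(-30.2))
im[:]=im
save('w2c',im,2.2,(60,330,140,370))
E
```

```text
[ 0.11313605 -0.39829692 -0.16066991] 0.8000308172270931
axis boss top px [214.6551814  252.95199726]
cap px [128.23497187 253.00679079] cap if 20mm high [132.00366339 252.98876972]
t 10.65 tcp [ 0.5476 -0.0479  0.1929] cur yaw -30.3 q7 -0.27 shift cm [ 0.02 -5.84  6.89] turn -0.1 tilt [0.0007 0.0007]
```

View pics/w2c.png

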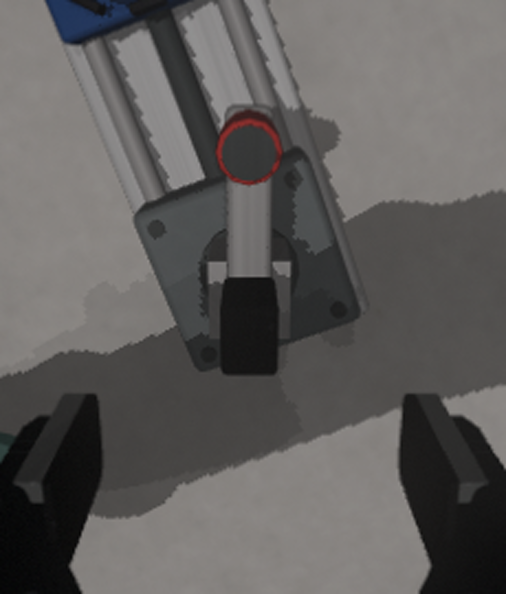

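Call:
{"method": "carry_out", "body": {"deltas": [[[0,-3.5,0],0],[[0,-5.8,0.5],0],[[0,-5.85,3],0],[[0,-5.85,5.5],0],[[0,-5.85,6.8],0],[[0,-5.85,6.8],0]]}}

```text
t: 11.4
eef_pos: [0.5764, 0.0026, 0.1237]
tool_rot: [0.0, 0.965, -0.261, -0.001]
contact_force: [0.6, -0.9, -0.1]
gripper_width: 0.799
```

Call:
{"method": "carry_out", "body": {"deltas": [[[0,0,0],0],[[0,0,0],0],[[0,0,0],0],[[0,0,0],0],[[0,0,0],0],[[0,0,0],0]], "hand": 0, "newtons": 30}}

```text
t: 12.15
eef_pos: [0.5769, 0.0029, 0.1241]
tool_rot: [-0.0, 0.965, -0.261, -0.0]
contact_force: [0.7, 1.9, 3.4]
gripper_width: 0.2
```

```bash
cat >>h.py <<'E'
S=np.array([.5471,-.0493])
def rows(wind, step, n=10, r=.06):
    """wind on from current angle, deg clockwise total; prints row table in tool axes"""
    o=readout.get_obs(); t,M=toolinfo(o); v=t[:2]-S; a0=np.arctan2(v[1],v[0]); f=np.array(o['contact_force'])
    tg=np.array([np.sin(a0),-np.cos(a0)]); rd=v/np.linalg.norm(v)
    print('t',round(o['t'],2),'ang',round(np.degrees(a0),1),'r mm',round(np.linalg.norm(v)*1e3,2),'z',round(t[2],4),'Ftan',round(f[:2]@tg,2),'Frad',round(f[:2]@rd,2),'Fz',round(f[2],1),'w',round(o['gripper_width'],3))
    out=[]
    for i in range(n):
        w=min(wind,step*(i+1)); a=a0-np.radians(w)
        p=np.array([*(S+r*np.array([np.cos(a),np.sin(a)])),t[2]]); out.append([[round(x,2) for x in (p-t)@M*100][:2]+[0],0])
    print(out)
E
python3 -c "
from h import *
rows(60,6)"
```

```text
t 12.15 ang 60.3 r mm 60.1 z 0.1241 Ftan -0.37 Frad 2.03 Fz 3.4 w 0.2
[[[np.float64(0.63), np.float64(0.04), 0], 0], [[np.float64(1.25), np.float64(0.13), 0], 0], [[np.float64(1.86), np.float64(0.29), 0], 0], [[np.float64(2.44), np.float64(0.51), 0], 0], [[np.float64(3.01), np.float64(0.79), 0], 0], [[np.float64(3.54), np.float64(1.13), 0], 0], [[np.float64(4.03), np.float64(1.52), 0], 0], [[np.float64(4.48), np.float64(1.96), 0], 0], [[np.float64(4.88), np.float64(2.44), 0], 0], [[np.float64(5.22), np.float64(2.97), 0], 0]]
```

Call:
{"method": "carry_out", "body": {"deltas": [[[0.63,0.04,0],0],[[1.25,0.13,0],0],[[1.86,0.29,0],0],[[2.44,0.51,0],0],[[3.01,0.79,0],0],[[3.54,1.13,0],0],[[4.03,1.52,0],0],[[4.48,1.96,0],0],[[4.88,2.44,0],0],[[5.22,2.97,0],0]]}}

```text
t: 13.4
eef_pos: [0.6075, -0.0487, 0.1242]
tool_rot: [-0.001, 0.965, -0.261, -0.001]
contact_force: [-0.6, 4.5, 3.4]
gripper_width: 0.205
```

```bash
sed -i 's/round(x,2) for x/float(round(x,2)) for x/' h.py; python3 -c "
from h import *
rows(90,9)"
```

```text
t 13.4 ang 0.6 r mm 60.41 z 0.1242 Ftan -4.53 Frad -0.52 Fz 3.4 w 0.205
[[[0.38, 0.87, 0], 0], [[0.66, 1.76, 0], 0], [[0.8, 2.7, 0], 0], [[0.79, 3.64, 0], 0], [[0.63, 4.57, 0], 0], [[0.32, 5.46, 0], 0], [[-0.11, 6.29, 0], 0], [[-0.68, 7.05, 0], 0], [[-1.35, 7.7, 0], 0], [[-2.12, 8.25, 0], 0]]
```

Call:
{"method": "carry_out", "body": {"deltas": [[[0.38,0.87,0],0],[[0.66,1.76,0],0],[[0.8,2.7,0],0],[[0.79,3.64,0],0],[[0.63,4.57,0],0],[[0.32,5.46,0],0],[[-0.11,6.29,0],0],[[-0.68,7.05,0],0],[[-1.35,7.7,0],0],[[-2.12,8.25,0],0]]}}

```text
t: 14.65
eef_pos: [0.5472, -0.1097, 0.1242]
tool_rot: [-0.0, 0.965, -0.261, -0.0]
contact_force: [3.5, 0.9, 1.2]
gripper_width: 0.203
```

```bash
python3 -c "
from h import *
rows(90,9)
c=get_calibration('top'); im=read_camera('top'); save('t2',im)
print(models.spot_in('carriage_top','top')[:2])"
```

```text
t 14.65 ang -90.0 r mm 60.44 z 0.1242 Ftan -3.53 Frad -0.86 Fz 1.2 w 0.203
[[[-0.87, 0.37, 0], 0], [[-1.77, 0.64, 0], 0], [[-2.7, 0.77, 0], 0], [[-3.65, 0.75, 0], 0], [[-4.57, 0.58, 0], 0], [[-5.46, 0.27, 0], 0], [[-6.29, -0.17, 0], 0], [[-7.04, -0.74, 0], 0], [[-7.69, -1.42, 0], 0], [[-8.23, -2.19, 0], 0]]
[{'centre': [178.6, 195.8], 'score': 0.96}]
```

Call:
{"method": "carry_out", "body": {"deltas": [[[-0.87,0.37,0],0],[[-1.77,0.64,0],0],[[-2.7,0.77,0],0],[[-3.65,0.75,0],0],[[-4.57,0.58,0],0],[[-5.46,0.27,0],0],[[-6.29,-0.17,0],0],[[-7.04,-0.74,0],0],[[-7.69,-1.42,0],0],[[-8.23,-2.19,0],0]]}}

```text
t: 16.0
eef_pos: [0.4866, -0.0495, 0.1243]
tool_rot: [-0.0, 0.965, -0.261, -0.0]
contact_force: [8.7, -2.6, -5.1]
gripper_width: 0.203
```

```bash
python3 -c "
from h import *
rows(90,9)"
```

```text
t 16.0 ang -179.8 r mm 60.47 z 0.1243 Ftan -2.62 Frad -8.7 Fz -5.1 w 0.203
[[[-0.37, -0.87, 0], 0], [[-0.65, -1.77, 0], 0], [[-0.78, -2.7, 0], 0], [[-0.76, -3.64, 0], 0], [[-0.59, -4.57, 0], 0], [[-0.29, -5.46, 0], 0], [[0.16, -6.29, 0], 0], [[0.72, -7.04, 0], 0], [[1.4, -7.7, 0], 0], [[2.17, -8.24, 0], 0]]
```

```bash
sed -i 's/S=np.array(\[.5471,-.0493\])/S=np.array([.5474,-.0493])/; s/r=.06):/r=.0598):/' h.py; python3 -c "
from h import *
rows(90,9)"
```

```text
t 16.0 ang -179.8 r mm 60.77 z 0.1243 Ftan -2.62 Frad -8.7 Fz -5.1 w 0.203
[[[-0.33, -0.89, 0], 0], [[-0.6, -1.79, 0], 0], [[-0.73, -2.72, 0], 0], [[-0.71, -3.66, 0], 0], [[-0.55, -4.58, 0], 0], [[-0.24, -5.47, 0], 0], [[0.2, -6.3, 0], 0], [[0.76, -7.05, 0], 0], [[1.44, -7.7, 0], 0], [[2.21, -8.23, 0], 0]]
```

Call:
{"method": "carry_out", "body": {"deltas": [[[-0.33,-0.89,0],0],[[-0.6,-1.79,0],0],[[-0.73,-2.72,0],0],[[-0.71,-3.66,0],0],[[-0.55,-4.58,0],0],[[-0.24,-5.47,0],0],[[0.2,-6.3,0],0],[[0.76,-7.05,0],0],[[1.44,-7.7,0],0],[[2.21,-8.23,0],0]]}}

```text
t: 17.25
eef_pos: [0.5458, 0.0115, 0.1238]
tool_rot: [0.0, 0.965, -0.261, -0.002]
contact_force: [-4.0, -1.6, 5.4]
gripper_width: 0.198
```

```bash
python3 -c "
from h import *
rows(90,9)"
```

```text
t 17.25 ang 91.5 r mm 60.8 z 0.1238 Ftan -4.04 Frad -1.47 Fz 5.4 w 0.198
[[[0.89, -0.34, 0], 0], [[1.78, -0.64, 0], 0], [[2.7, -0.79, 0], 0], [[3.64, -0.79, 0], 0], [[4.57, -0.65, 0], 0], [[5.46, -0.36, 0], 0], [[6.3, 0.06, 0], 0], [[7.06, 0.61, 0], 0], [[7.73, 1.27, 0], 0], [[8.28, 2.03, 0], 0]]
```

Call:
{"method": "carry_out", "body": {"deltas": [[[0.89,-0.34,0],0],[[1.78,-0.64,0],0],[[2.7,-0.79,0],0],[[3.64,-0.79,0],0],[[4.57,-0.65,0],0],[[5.46,-0.36,0],0],[[6.3,0.06,0],0],[[7.06,0.61,0],0],[[7.73,1.27,0],0],[[8.28,2.03,0],0]]}}

```text
t: 18.5
eef_pos: [0.6078, -0.0444, 0.1238]
tool_rot: [-0.002, 0.966, -0.26, -0.003]
contact_force: [-0.7, 4.9, 7.1]
gripper_width: 0.201
```

```bash
python3 -c "
from h import *
rows(90,9)"
```

```text
t 18.5 ang 4.7 r mm 60.61 z 0.1238 Ftan -4.93 Frad -0.29 Fz 7.1 w 0.201
[[[0.41, 0.86, 0], 0], [[0.75, 1.73, 0], 0], [[0.94, 2.65, 0], 0], [[1.0, 3.59, 0], 0], [[0.9, 4.52, 0], 0], [[0.66, 5.43, 0], 0], [[0.29, 6.29, 0], 0], [[-0.22, 7.07, 0], 0], [[-0.85, 7.77, 0], 0], [[-1.57, 8.37, 0], 0]]
```

Call:
{"method": "carry_out", "body": {"deltas": [[[0.41,0.86,-0.03],0],[[0.75,1.73,-0.03],0],[[0.94,2.65,-0.03],0],[[1.0,3.59,-0.03],0],[[0.9,4.52,-0.03],0],[[0.66,5.43,-0.03],0],[[0.29,6.29,-0.03],0],[[-0.22,7.07,-0.03],0],[[-0.85,7.77,-0.03],0],[[-1.57,8.37,-0.03],0]]}}

```text
t: 19.75
eef_pos: [0.5514, -0.1097, 0.124]
tool_rot: [-0.002, 0.966, -0.26, -0.003]
contact_force: [3.5, -1.5, 4.0]
gripper_width: 0.201
```

```bash
python3 -c "
from h import *
rows(90,9)"
```

```text
t 19.75 ang -86.2 r mm 60.51 z 0.124 Ftan -3.38 Frad 1.71 Fz 4.0 w 0.201
[[[-0.86, 0.4, 0], 0], [[-1.74, 0.73, 0], 0], [[-2.66, 0.92, 0], 0], [[-3.59, 0.96, 0], 0], [[-4.53, 0.85, 0], 0], [[-5.43, 0.6, 0], 0], [[-6.28, 0.21, 0], 0], [[-7.06, -0.31, 0], 0], [[-7.76, -0.95, 0], 0], [[-8.34, -1.68, 0], 0]]
```

Call:
{"method": "carry_out", "body": {"deltas": [[[-0.86,0.4,0],0],[[-1.74,0.73,0],0],[[-2.66,0.92,0],0],[[-3.59,0.96,0],0],[[-4.53,0.85,0],0],[[-5.43,0.6,0],0],[[-6.28,0.21,0],0],[[-7.06,-0.31,0],0],[[-7.76,-0.95,0],0],[[-8.34,-1.68,0],0]]}}

```text
t: 21.0
eef_pos: [0.4872, -0.0523, 0.1244]
tool_rot: [-0.002, 0.966, -0.26, -0.003]
contact_force: [0.5, -1.9, 2.3]
gripper_width: 0.199
```

```bash
python3 -c "
from h import *
rows(90,9)"
```

```text
t 21.0 ang -177.1 r mm 60.24 z 0.1244 Ftan -1.89 Frad -0.39 Fz 2.3 w 0.199
[[[-0.41, -0.85, 0], 0], [[-0.72, -1.73, 0], 0], [[-0.89, -2.66, 0], 0], [[-0.92, -3.59, 0], 0], [[-0.79, -4.53, 0], 0], [[-0.53, -5.42, 0], 0], [[-0.12, -6.27, 0], 0], [[0.41, -7.04, 0], 0], [[1.06, -7.72, 0], 0], [[1.8, -8.29, 0], 0]]
```

Call:
{"method": "carry_out", "body": {"deltas": [[[-0.41,-0.85,0],0],[[-0.72,-1.73,0],0],[[-0.89,-2.66,0],0],[[-0.92,-3.59,0],0],[[-0.79,-4.53,0],0],[[-0.53,-5.42,0],0],[[-0.12,-6.27,0],0],[[0.41,-7.04,0],0],[[1.06,-7.72,0],0],[[1.8,-8.29,0],0]]}}

```text
t: 22.25
eef_pos: [0.5446, 0.0111, 0.1242]
tool_rot: [-0.002, 0.966, -0.259, -0.004]
contact_force: [-3.3, -0.9, 3.8]
gripper_width: 0.205
```

```bash
python3 -c "
from h import *
rows(30,3)
c=get_calibration('top'); im=read_camera('top'); save('t3',im)
im=read_camera('scene'); save('s3',im)
t=np.array([.2,.9]); a=np.radians(79.5)
for n in ('top','scene'):
  c=get_calibration(n); r=models.spot_in('carriage_top',n)[:1]; print(r)
  for d in (.205,.215): print(proj(c,[*(S+d*np.array([np.cos(a),np.sin(a)])),.038]))
"
```

```text
t 22.25 ang 92.7 r mm 60.44 z 0.1242 Ftan -3.32 Frad -0.74 Fz 3.8 w 0.205
[[[0.3, -0.11, 0], 0], [[0.58, -0.26, 0], 0], [[0.86, -0.39, 0], 0], [[1.15, -0.51, 0], 0], [[1.45, -0.61, 0], 0], [[1.75, -0.7, 0], 0], [[2.05, -0.77, 0], 0], [[2.36, -0.83, 0], 0], [[2.67, -0.87, 0], 0], [[2.98, -0.89, 0], 0]]
[{'centre': [180.1, 179.4], 'score': 0.66}]
[170.4985331  181.69485953]
[169.87351031 178.40153851]
[{'centre': [178.9, 200.2], 'score': 0.95}]
[178.02795333 201.70411318]
[177.1586768 199.3701438]
```

```bash
python3 - <<'E'
from h import *
a=np.radians(79.5); c=get_calibration('scene')
for d in (.14,.1455,.15,.1975,.2028,.2075): print(d,proj(c,[*(S+d*np.array([np.cos(a),np.sin(a)])),.05]))
A=cv2.imread('pics/scene0.png')[...,::-1];B=cv2.imread('pics/s3.png')[...,::-1];C=cv2.imread('pics/t3.png')[...,::-1]
f=lambda im,s:cv2.resize(im,(800,int(800*im.shape[0]/im.shape[1])),interpolation=cv2.INTER_CUBIC)
x=np.hstack([cv2.resize(q[140:215,155:255],(400,300),interpolation=cv2.INTER_CUBIC) for q in(A,B)])
y=cv2.resize(C[145:195,140:273],(800,300),interpolation=cv2.INTER_CUBIC)
save('cmp',np.vstack([x,y]))
E
```

```text
0.14 [179.90270807 217.25589228]
0.1455 [179.40285692 215.88719457]
0.15 [178.99576754 214.77249558]
0.1975 [174.79905209 203.28084618]
0.2028 [174.3418447  202.02888417]
0.2075 [173.93820315 200.92359806]
```

View pics/cmp.png

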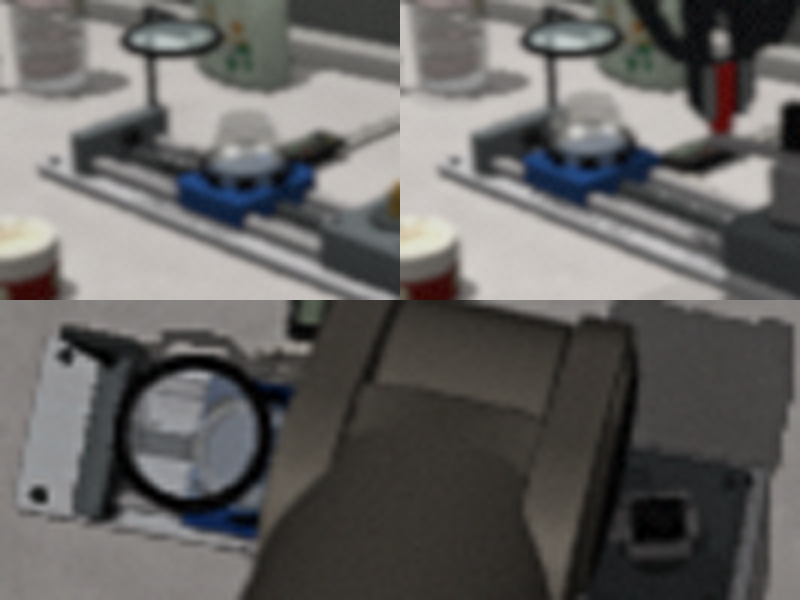

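Call:
{"method": "carry_out", "body": {"deltas": [[[0.3,-0.11,0],0],[[0.58,-0.26,0],0],[[0.86,-0.39,0],0],[[1.15,-0.51,0],0],[[1.45,-0.61,0],0],[[1.75,-0.7,0],0],[[2.05,-0.77,0],0],[[2.36,-0.83,0],0],[[2.67,-0.87,0],0],[[2.98,-0.89,0],0]]}}

```text
t: 23.7
eef_pos: [0.5759, 0.0035, 0.1243]
tool_rot: [-0.002, 0.966, -0.259, -0.003]
contact_force: [-0.6, 3.4, 4.7]
gripper_width: 0.201
```

```bash
python3 -c "
from h import *
c=get_calibration('top'); a=np.radians(79.5); u=np.array([np.cos(a),np.sin(a)])
for x,y in [(185,515-300)]:
  p=at_z(c,(145+y/6-.4,140+x/6.015-.4),.036)[:2]-S; print('lead edge',p@u,'lat',p@np.array([-u[1],u[0]]))
rows(25,2.5)
"
```

```text
lead edge 0.23276281709462687 lat 0.03518443904989606
t 23.7 ang 61.7 r mm 59.98 z 0.1243 Ftan -2.19 Frad 2.73 Fz 4.7 w 0.201
[[[0.26, 0.02, 0], 0], [[0.52, 0.03, 0], 0], [[0.78, 0.05, 0], 0], [[1.04, 0.08, 0], 0], [[1.3, 0.12, 0], 0], [[1.55, 0.18, 0], 0], [[1.81, 0.24, 0], 0], [[2.06, 0.32, 0], 0], [[2.3, 0.4, 0], 0], [[2.54, 0.5, 0], 0]]
```

```bash
python3 -c "
from h import *
rows(50,5)
"
```

```text
t 23.7 ang 61.7 r mm 59.98 z 0.1243 Ftan -2.19 Frad 2.73 Fz 4.7 w 0.201
[[[0.52, 0.03, 0], 0], [[1.04, 0.08, 0], 0], [[1.55, 0.18, 0], 0], [[2.06, 0.32, 0], 0], [[2.54, 0.5, 0], 0], [[3.01, 0.73, 0], 0], [[3.46, 1.0, 0], 0], [[3.88, 1.3, 0], 0], [[4.28, 1.64, 0], 0], [[4.64, 2.01, 0], 0]]
```

Call:
{"method": "carry_out", "body": {"deltas": [[[0.52,0.03,0],0],[[1.04,0.08,0],0],[[1.55,0.18,0],0],[[2.06,0.32,0],0],[[2.54,0.5,0],0],[[3.01,0.73,0],0],[[3.46,1.0,0],0],[[3.88,1.3,0],0],[[4.28,1.64,0],0],[[4.64,2.01,0],0]]}}

```text
t: 24.95
eef_pos: [0.6064, -0.0375, 0.1242]
tool_rot: [-0.002, 0.966, -0.259, -0.002]
contact_force: [0.2, 3.6, 4.6]
gripper_width: 0.201
```

```bash
python3 -c "
from h import *
rows(30,5,6)
"
```

```text
t 24.95 ang 11.3 r mm 60.13 z 0.1242 Ftan -3.49 Frad 0.85 Fz 4.6 w 0.201
[[[0.3, 0.43, 0], 0], [[0.59, 0.86, 0], 0], [[0.85, 1.32, 0], 0], [[1.06, 1.8, 0], 0], [[1.23, 2.29, 0], 0], [[1.35, 2.8, 0], 0]]
```

Call:
{"method": "carry_out", "body": {"deltas": [[[0.3,0.43,0],0],[[0.59,0.86,0],0],[[0.85,1.32,0],0],[[1.06,1.8,0],0],[[1.23,2.29,0],0]]}}

```text
t: 25.58
eef_pos: [0.6058, -0.0639, 0.1242]
tool_rot: [-0.002, 0.966, -0.26, -0.002]
contact_force: [2.0, 2.9, 4.0]
gripper_width: 0.203
```

```bash
python3 -c "
from h import *
rows(10,2.5,5)
"
```

```text
t 25.57 ang -14.1 r mm 60.2 z 0.1242 Ftan -3.27 Frad 1.21 Fz 4.0 w 0.203
[[[0.03, 0.26, 0], 0], [[0.08, 0.52, 0], 0], [[0.13, 0.78, 0], 0], [[0.16, 1.03, 0], 0], [[0.16, 1.03, 0], 0]]
```

Now 10° (≈10 mm) steps with a force check each.

Call:
{"method": "carry_out", "body": {"deltas": [[[0.03,0.26,0],0],[[0.08,0.52,0],0],[[0.13,0.78,0],0],[[0.16,1.03,0],0]]}}

```text
t: 26.08
eef_pos: [0.6022, -0.0739, 0.1242]
tool_rot: [-0.002, 0.966, -0.259, -0.002]
contact_force: [3.0, 2.9, 3.7]
gripper_width: 0.204
```

```bash
python3 -c "
from h import *
rows(10,2.5,4)
"
```

```text
t 26.07 ang -24.1 r mm 60.07 z 0.1242 Ftan -3.92 Frad 1.57 Fz 3.7 w 0.204
[[[-0.01, 0.26, 0], 0], [[0.0, 0.52, 0], 0], [[0.0, 0.78, 0], 0], [[-0.01, 1.05, 0], 0]]
```

Call:
{"method": "carry_out", "body": {"deltas": [[[0,0.26,0],0],[[0,0.52,0],0],[[0,0.78,0],0],[[-0.01,1.05,0],0]]}}

```text
t: 26.58
eef_pos: [0.597, -0.0832, 0.1243]
tool_rot: [-0.002, 0.966, -0.26, -0.001]
contact_force: [3.7, 1.2, 4.5]
gripper_width: 0.202
```

```bash
python3 -c "
from h import *
rows(10,2.5,4)
"
```

```text
t 26.57 ang -34.4 r mm 60.07 z 0.1243 Ftan -3.05 Frad 2.39 Fz 4.5 w 0.202
[[[-0.05, 0.26, 0], 0], [[-0.09, 0.52, 0], 0], [[-0.14, 0.77, 0], 0], [[-0.2, 1.03, 0], 0]]
```

Call:
{"method": "carry_out", "body": {"deltas": [[[-0.05,0.26,0],0],[[-0.09,0.52,0],0],[[-0.14,0.77,0],0],[[-0.2,1.03,0],0]]}}

```text
t: 27.08
eef_pos: [0.59, -0.0915, 0.1243]
tool_rot: [-0.002, 0.966, -0.26, -0.001]
contact_force: [4.5, 0.5, 3.4]
gripper_width: 0.195
```

```bash
python3 -c "
from h import *
rows(10,2.5,4)
"
```

```text
t 27.07 ang -44.7 r mm 59.99 z 0.1243 Ftan -3.52 Frad 2.87 Fz 3.4 w 0.195
[[[-0.09, 0.25, 0], 0], [[-0.17, 0.49, 0], 0], [[-0.27, 0.74, 0], 0], [[-0.37, 0.98, 0], 0]]
```

Call:
{"method": "carry_out", "body": {"deltas": [[[-0.09,0.25,0],0],[[-0.17,0.49,0],0],[[-0.27,0.74,0],0],[[-0.37,0.98,0],0]]}}

```text
t: 27.58
eef_pos: [0.5818, -0.0985, 0.1243]
tool_rot: [-0.002, 0.966, -0.26, -0.001]
contact_force: [3.3, -1.0, 2.9]
gripper_width: 0.203
```

```bash
python3 -c "
from h import *
rows(10,2.5,4)
"
```

```text
t 27.57 ang -55.0 r mm 60.02 z 0.1243 Ftan -2.14 Frad 2.71 Fz 2.9 w 0.203
[[[-0.14, 0.22, 0], 0], [[-0.26, 0.45, 0], 0], [[-0.4, 0.68, 0], 0], [[-0.54, 0.89, 0], 0]]
```

Call:
{"method": "carry_out", "body": {"deltas": [[[-0.14,0.22,0],0],[[-0.26,0.45,0],0],[[-0.4,0.68,0],0],[[-0.54,0.89,0],0]]}}

```text
t: 28.08
eef_pos: [0.5725, -0.1038, 0.1243]
tool_rot: [-0.002, 0.966, -0.26, -0.001]
contact_force: [3.5, -1.8, 3.3]
gripper_width: 0.201
```

```bash
python3 -c "
from h import *
rows(10,2.5,4)
"
```

```text
t 28.07 ang -65.3 r mm 60.0 z 0.1243 Ftan -2.43 Frad 3.09 Fz 3.3 w 0.201
[[[-0.17, 0.2, 0], 0], [[-0.34, 0.4, 0], 0], [[-0.51, 0.6, 0], 0], [[-0.69, 0.78, 0], 0]]
```

Call:
{"method": "carry_out", "body": {"deltas": [[[-0.17,0.2,0],0],[[-0.34,0.4,0],0],[[-0.51,0.6,0],0],[[-0.69,0.78,0],0]]}}

```text
t: 28.58
eef_pos: [0.5624, -0.1074, 0.1243]
tool_rot: [-0.001, 0.966, -0.26, -0.001]
contact_force: [3.5, -2.7, 2.9]
gripper_width: 0.202
```

```bash
python3 -c "
from h import *
rows(8,2,4)
"
```

```text
t 28.57 ang -75.5 r mm 59.98 z 0.1243 Ftan -2.67 Frad 3.52 Fz 2.9 w 0.202
[[[-0.16, 0.13, 0], 0], [[-0.32, 0.27, 0], 0], [[-0.48, 0.4, 0], 0], [[-0.65, 0.53, 0], 0]]
```

Call:
{"method": "carry_out", "body": {"deltas": [[[-0.16,0.13,0],0],[[-0.32,0.27,0],0],[[-0.48,0.4,0],0],[[-0.65,0.54,0],0]]}}

```text
t: 29.08
eef_pos: [0.5548, -0.1087, 0.1246]
tool_rot: [-0.002, 0.966, -0.26, 0.0]
contact_force: [6.9, -2.1, 1.4]
gripper_width: 0.198
```

```bash
python3 -c "
from h import *
rows(8,2,4,.06)
"
```

```text
t 29.07 ang -82.9 r mm 59.88 z 0.1246 Ftan -6.54 Frad 2.97 Fz 1.4 w 0.198
[[[-0.16, 0.13, 0], 0], [[-0.33, 0.25, 0], 0], [[-0.51, 0.36, 0], 0], [[-0.69, 0.47, 0], 0]]
```

Call:
{"method": "carry_out", "body": {"deltas": [[[-0.1,0.08,0],0],[[-0.17,0.13,0],0],[[-0.17,0.13,0],0]]}}

```text
t: 29.45
eef_pos: [0.5539, -0.1087, 0.1247]
tool_rot: [-0.002, 0.966, -0.26, 0.001]
contact_force: [6.4, -2.7, 0.3]
gripper_width: 0.201
```

```bash
python3 -c "
from h import *
rows(2,2,1,.06)
im=read_camera('scene'); save('s4',im); rows(2,2,1,.06)
"
```

```text
t 29.45 ang -83.8 r mm 59.76 z 0.1247 Ftan -6.1 Frad 3.41 Fz 0.3 w 0.201
[[[-0.16, 0.14, 0], 0]]
t 29.5 ang -83.8 r mm 59.79 z 0.1247 Ftan -6.69 Frad 3.77 Fz 0.5 w 0.201
[[[-0.16, 0.14, 0], 0]]
```

Call:
{"method": "carry_out", "body": {"deltas": [[[0,0,0],0],[[0,0,0],0],[[0,0,0],0],[[0,0,0],0],[[0,0,-1],0],[[0,0,-4],0],[[0,0,-8],0],[[0,0,-12],0],[[0,0,-14],0]], "hand": 0.7}}

```text
t: 30.62
eef_pos: [0.5542, -0.1096, 0.2678]
tool_rot: [-0.002, 0.966, -0.26, 0.003]
contact_force: [-0.0, 0.2, -0.6]
gripper_width: 0.697
```

```bash
python3 - <<'E'
from h import *
o=readout.get_obs(); print(o['t'],o['eef_pos'],o['contact_force'],o['gripper_width'])
a=np.radians(79.5); u=np.array([np.cos(a),np.sin(a)])
im=read_camera('wrist'); save('w5',im); c=get_calibration('wrist')
sc=read_camera('scene'); save('s5',sc); cs=get_calibration('scene')
print(models.spot_in('carriage_top','scene')[:1])
h=np.radians(-83.8); print('cap px exp',proj(c,[*(S+.06*np.array([np.cos(h),np.sin(h)])),.143]),'boss',proj(c,[*S,.126]),'jar home',proj(c,[*(S+.215*u),.08]),'lead edge',proj(c,[*(S+.248*u),.038]))
x=cv2.resize(im,(512,384)); y=cv2.resize(sc[140:240,155:289],(512,384),interpolation=cv2.INTER_CUBIC)
z=np.vstack([x,y]); save('fin',cv2.resize(np.hstack([x,y]),(800,300),interpolation=cv2.INTER_AREA))
E
```

```text
30.625 [ 0.55415261 -0.10962469  0.26775161] [-0.04652265  0.2029049  -0.61007858] 0.696795981449158
[{'centre': [176.8, 195.7], 'score': 0.68}]
cap px exp [187.53602998 250.65557118] boss [128.98906205 209.94685935] jar home [-99.20157104 130.93085305] lead edge [-107.40116179  133.88078188]
```

View pics/fin.png

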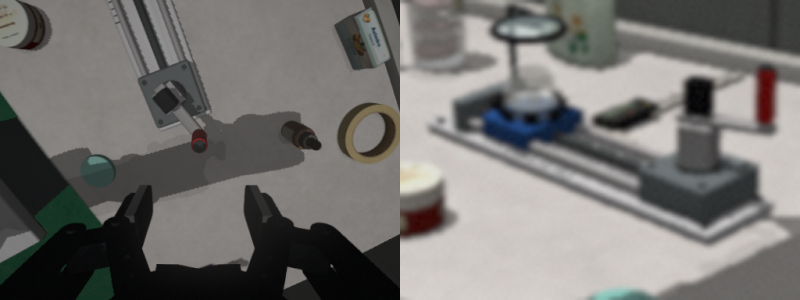

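```bash
python3 - <<'E'
from h import *
im=read_camera('top'); save('t5',im[145:200,140:275],5.9)
E
```

```text
(no output)
```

View pics/t5.png

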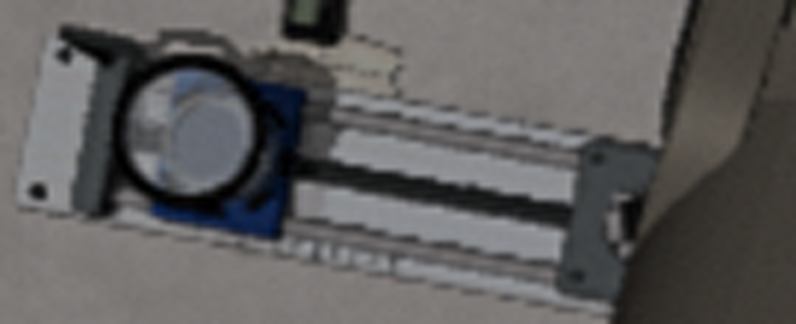

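```bash
python3 - <<'E'
from h import *
c=get_calibration('top'); a=np.radians(79.5); u=np.array([np.cos(a),np.sin(a)])
g=lambda x,y,s:round((at_z(c,(145+y/s-.4,140+x/s-.4),.038)[:2]-S)@u,4)
print('now',g(155,215,5.9),g(280,237,5.9),g(305,85,5.9),'before',g(255,215,5.18),g(363,230,5.18),g(388,100,5.18))
E
```

```text
now 0.2451 0.181 0.1837 before 0.1751 0.1128 0.1131
```

```bash
python3 -c "
from h import *
print(bot.hand_in())"
```

```text
the job is handed in; nothing more can be done
None
```

The crank is on the shaft and the carriage is wound up to its end stop. I handed the job in at about 31 s of the 72 s allowed.

- **Seating:** I measured the angle of the shaft's square from the wrist camera and lowered the steel crank onto it. It met the collar at exactly the expected height, with a force change of about 7 N. The handle cap then showed within 1 pixel of where a fully seated crank puts it.
- **Winding:** I wound about 863° clockwise by the red handle, which is about 72 mm of carriage travel. The force along the winding direction was mostly 2–5 N. At the end it stayed at 6.1–6.7 N and the handle fell short of the commanded motion. I took that as the buffer, stopped, let go and lifted clear.
- **Position check:** Afterwards the top camera put the carriage centre 213.7 mm from the shaft, against 215 mm at home. That fits within my measuring error of about 1.5 mm, so the picture alone does not prove contact.
- **Final state:** Contact force read about zero after release, and the last pictures showed the crank on the shaft. I never went near the bottle, pot or lid; in the last pictures the bottle was still standing.
- **Small disagreements:** Sideways force on the handle peaked at about 9 N, because my first estimate of the shaft axis was slightly off. I corrected the axis by 0.3 mm. The camera also gave about 70 mm of travel, against the 72 mm wound.

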